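# Press the snap caps home before shaking

## Task

Close three sample containers on the shaker by pressing their raised white caps gently straight down until they are fully home, one after the other: first the tall narrow vial, then the square bottle, last the wide pot, taking your fingertip off each before going to the next. Press the caps from above only: do not pick up, push aside or tip the containers. Leave the short narrow pot open (its cap stays raised) and disturb nothing else on the platform.

Things in the scene. Friction and masses are not known exactly. Their poses are not given: they have to be found in the camera images.
- shaker: fixed orbital shaker: beige box 270 x 340 mm with a black-matted platform, 260 (x) x 360 (y) mm, on top; the platform does not move. Origin: centre of its underside on the bench; the platform's top is 80 mm above it.
- vial: the tall narrow round vial: loose, clear greyish plastic, 38 mm diameter, body 75 mm high, white snap cap 40 mm diameter; cap top 95 mm above the underside when fully raised, 87 mm when home. About 0.1 kg, stands free on the shaker platform. Origin: centre of its underside; z up.
- bottle: the square bottle: loose, clear greyish plastic, 46 x 46 mm, body 58 mm high, square white snap cap 42 x 42 mm; cap top 78 mm above the underside when fully raised, 70 mm when home. About 0.13 kg, stands free on the shaker platform. Origin: centre of its underside; z up.
- pot: the wide round pot: loose, clear greyish plastic, 64 mm diameter, body 45 mm high, white snap cap 66 mm diameter; cap top 65 mm above the underside when fully raised, 57 mm when home. About 0.13 kg, stands free on the shaker platform. Origin: centre of its underside; z up.
- stub: the short narrow round pot, to be left open: loose, clear greyish plastic, 38 mm diameter, body 36 mm high, white cap 40 mm diameter, top 56 mm above the underside when fully raised. Stands free on the shaker platform. Origin: centre of its underside; z up.
- vial_top (a point): centre of the top face of the vial's cap (the spot to press); moves down with the cap. The cap is a 12 mm thick white disc or block about as wide as the vial; while it is raised a dark neck shows under it. Pressing it with more than about 35 N counts as rough.
- bottle_top (a point): centre of the top face of the bottle's cap (the spot to press); moves down with the cap. The cap is a 12 mm thick white disc or block about as wide as the bottle; while it is raised a dark neck shows under it. Pressing it with more than about 35 N counts as rough.
- pot_top (a point): centre of the top face of the pot's cap (the spot to press); moves down with the cap. The cap is a 12 mm thick white disc or block about as wide as the pot; while it is raised a dark neck shows under it. Pressing it with more than about 35 N counts as rough.
- stub_top (a point): centre of the top face of the stub's cap (the spot to press); moves down with the cap. The cap is a 12 mm thick white disc or block about as wide as the stub; while it is raised a dark neck shows under it. Pressing it with more than about 35 N counts as rough.
- vial_cap (a joint): how far the vial's cap is pushed down, m: 0 to 0.002 at the start (raised), 0.008 fully home (within 1.5 mm is home enough). It slides straight down its neck against about 6 N of friction and stays where it is left; at the bottom it meets a stiff springy stop (about 10 N/mm).
- bottle_cap (a joint): how far the bottle's cap is pushed down, m: 0 to 0.002 at the start (raised), 0.008 fully home (within 1.5 mm is home enough). It slides straight down its neck against about 6 N of friction and stays where it is left; at the bottom it meets a stiff springy stop (about 10 N/mm).
- pot_cap (a joint): how far the pot's cap is pushed down, m: 0 to 0.002 at the start (raised), 0.008 fully home (within 1.5 mm is home enough). It slides straight down its neck against about 6 N of friction and stays where it is left; at the bottom it meets a stiff springy stop (about 10 N/mm).
- stub_cap (a joint): how far the stub's cap is pushed down, m: 0 to 0.002 at the start (raised), 0.008 fully home (within 1.5 mm is home enough). It slides straight down its neck against about 6 N of friction and stays where it is left; at the bottom it meets a stiff springy stop (about 10 N/mm).
- dish: loose glass petri dish, 60 mm diameter, 14 mm high, lying on the middle of the shaker platform among the containers. Origin: centre of its underside; z up.
- stopper: loose cork stopper, 26 mm diameter, 24 mm high, on the shaker platform near its +y end. Origin: centre of its underside; z up.
- weight: loose brass weight, 22 mm diameter, 30 mm high, on the shaker platform near its -y end. Origin: centre of its underside; z up.
Mind the look-alikes: they are no part of the job. What is shaped like the pot but blue or brown is not meant.

How it is judged:
On the way, in this order (a step that is already met when the one before it is completed fails the run):
1. the tall vial's cap is pressed home and let go, the other caps still raised (value of joint vial_cap above 0.0065 m and value of joint each of bottle_cap, pot_cap, stub_cap below 0.005 m and contact force between the fingers and vial below 0.2 N and contact force between the fingers and bottle below 0.2 N and contact force between the fingers and pot below 0.2 N and contact force between the fingers and stub below 0.2 N), for 0.1 s.
2. then the square bottle's cap is pressed home and let go, the pot's still raised (value of joint each of vial_cap, bottle_cap above 0.0065 m and value of joint each of pot_cap, stub_cap below 0.005 m and contact force between the fingers and vial below 0.2 N and contact force between the fingers and bottle below 0.2 N and contact force between the fingers and pot below 0.2 N and contact force between the fingers and stub below 0.2 N), for 0.1 s.
3. then the wide pot's cap is pressed home and let go (value of joint each of vial_cap, bottle_cap, pot_cap above 0.0065 m and value of joint stub_cap below 0.005 m and contact force between the fingers and vial below 0.2 N and contact force between the fingers and bottle below 0.2 N and contact force between the fingers and pot below 0.2 N and contact force between the fingers and stub below 0.2 N), for 0.1 s.
At the end, for the whole second after the job is handed in: caps of vial, bottle and pot within 1.5 mm of home (joint > 0.0065 m), the short pot's cap still raised (< 0.005 m), all four containers upright (tilt < 0.08 rad), at rest and, like dish, stopper and weight, within 20 mm of where they began (value of joint each of vial_cap, bottle_cap, pot_cap above 0.0065 m and value of joint stub_cap below 0.005 m and distance of each of vial, bottle, pot, stub, dish, stopper, weight from where it was at the start of the episode below 0.02 m and angle between each of vial, bottle, pot, stub's own z axis and vertical below 0.08 rad and linear speed of each of vial, bottle, pot, stub below 0.02 m/s); the robot touches nothing.
It fails at once if a container is lifted off the platform (10 mm) (height (world z) of any of vial, bottle, pot, stub above 0.09 m).
It fails at once if a container is tipped (over 0.3 rad) or carried or pushed more than 25 mm (angle between any of vial, bottle, pot, stub's own z axis and vertical above 0.3 rad or distance of any of vial, bottle, pot, stub from where it was at the start of the episode above 0.025 m).
It fails at once if a container is pressed roughly (over 35 N) (contact force between the fingers and vial above 35 N or contact force between the fingers and bottle above 35 N or contact force between the fingers and pot above 35 N or contact force between the fingers and stub above 35 N).
It fails at once if the cap of the short pot is pushed down (value of joint stub_cap above 0.005 m).
It fails at once if dish, stopper or weight is moved more than 25 mm (distance of any of dish, stopper, weight from where it was at the start of the episode above 0.025 m).
It also fails if it takes over 45 s, if anything falls off the work surface, if the arm or the gripper's body presses on something with over 40 N, if the wrist force passes 120 N, or if a joint passes its speed limit or range.

## Robot

A 6-joint arm with a two-finger parallel gripper is mounted at the origin on the work surface. World frame = base frame: x ahead of the robot, y to its left, z up, the work surface at z = 0. Lengths are in m, angles in rad, forces in N, time in s.
With the tool pointing down it reaches from about 0.35 to 0.85 m from the base axis. Payload 8.1 kg.
Tool frame: the origin (TCP) lies at the very end of the fingers, on their centre line; the grasp point (between the pads) lies 19 mm behind it; z points along the fingers, y is the line along which they close (so a half turn about z gives the same grasp; the last joint's range is limited). The gripper opens to 93 mm and grips with 3 to 60 N. Pads are 15 mm wide; open, the fingers measure 128 mm over their backs; the gripper's body (75 mm by 188 mm) begins 65 mm behind the grasp point.
Start: joints at [1.168, 0.13, 1.488, -0, 1.523, -0.085], TCP at [0.187, 0.57, 0.219] pointing down, gripper open.
Joint ranges: [-2.96, 2.96], [-0.89, 2.26], [0.02, 2.5], [-1.34, 4.48], [0, 2.73], [-2.66, 2.66]. Speed limits (rad/s): [2.39, 2.39, 2.79, 3.14, 3.14, 3.14].

## Interface

Orientations are given as a rotation vector (axis times angle).
In Python, from plant import robot, imaging gives the robot as it stands.
- The arm moves only by the tool jog_arm, never from a script. Its argument "rows" is a list of rows, each a list of 2 entries, a list of its own where there are three numbers: the shift along the tool's x, y, z each as a share of 0.2 m, from -1 to 1, then the turn, a rotation vector about the tool's x, y, z each as a share of pi/2 rad, from -1 to 1. A call has 1 to 5 rows; each row is the pose to reach, as a shift and turn from the pose commanded when the call began, along the tool's axes at that moment; what a row does not reach only later rows make up. A row lasts 1/10 s, in which the tool goes at most 50 mm and 8.59 degrees, less where a joint would pass 70% of its speed; a pose out of reach is approached as far as the arm can. A call with a number of a shift or a turn outside -1 to 1 is refused whole. A call with a gripper value outside its range is refused whole. "hand" is the closure, from -1 (fully open) to 1 (shut), set as the call begins (left out, the last holds). The fingers move at their own pace and stop on an object; "squeeze" is the grip in N (left out, the last holds). Time passes only in rows, so rows that repeat a pose let the fingers close. It gives the time, the measured TCP pose, the force, the opening and the grip force at its end, in the units of the state.
- robot.read_state(): the state, without advancing time (a new reading comes with each control period).
- imaging.read_camera(name): name is "side" or "top" or "wrist"; returns a dict with "frame" (480x640x3 uint8, red, green, blue), "vertical_fov" (degrees; the focal length in pixels is half the picture's height over the tangent of half this angle, whatever the lens; pixels are square), "cx", "cy" (the principal point, pixels), "R" (3x3) and "t" (3): a world point X has camera coordinates R X + t. Camera axes: x right, y down, z forward; pixel columns grow to the right and rows downward; lengths in m; the calibration is good to about 2 mm. The wrist camera is an equidistant fisheye: a pixel r from the principal point sees the ray r / f radians off the axis. A picture is of the moment at which its call begins. There is no depth.
- robot.close_job(): hands the job in; it is judged then, once.
The state is a dict: "t": time; "q": joint angles; "dq": joint speeds; "joint_torque": joint torques, N m; "tool_pos": TCP position; "orientation": TCP orientation; "force": force on the tool from outside, world axes, zero at the start; "wrist_torque": the same for the moment, N m; "opening": finger opening in m; "gripper_force": force on a finger pad.
Only numpy, scipy, OpenCV 4.12 (cv2) and the standard library are available. Lean on these libraries where they do the work, as an engineer would, in place of code of your own. Each camera call takes 0.05 s, during which the arm holds its last target. There are 200 camera calls.

## Working session

There is one attempt and no reset: what is moved stays moved. The work goes in short steps, Python scripts to look and compute and a tool call to move; the robot and the scene stay as the last step left them, time stands still between calls to the robot, and variables do not carry over. Pictures are saved under pics/ and viewed, at most 10 in all, crops included, and the job is handed in when it is done.

Besides the shell and the picture viewer there is one more tool, called after "Request:" as a command line: name --argument value ..., lists and objects as JSON in quotes. jog_arm: Moves the arm, as the interface text tells. Its arguments: {"type":"object","properties":{"rows":{"type":"array"},"hand":{"type":"number"},"squeeze":{"type":"number"}},"required":["rows"]}

```bash
mkdir -p pics
cat > h.py <<'E'
from plant import robot, imaging
import cv2, numpy as np
def snap(n,f):
    c=imaging.read_camera(n); cv2.imwrite('pics/'+f,c['frame'][:,:,::-1]); np.save('pics/'+f+'.npy',c,allow_pickle=True); return c
def load(f): return np.load('pics/'+f+'.npy',allow_pickle=True).item()
def back(c,u,v,z):
    f=240/np.tan(np.radians(c['vertical_fov'])/2); R=np.array(c['R']);t=np.array(c['t'])
    d=R.T@np.array([(u-c['cx'])/f,(v-c['cy'])/f,1]); o=-R.T@t
    return o+d*(z-o[2])/d[2]
def proj(c,X):
    f=240/np.tan(np.radians(c['vertical_fov'])/2); p=np.array(c['R'])@np.array(X)+np.array(c['t']); return f*p[:2]/p[2]+[c['cx'],c['cy']]
E
python3 - <<'E'
from h import *
for n in('top','side'):
    c=snap(n,n+'1.png'); R=np.array(c['R']);print(n,c['vertical_fov'],-R.T@np.array(c['t']),R[2])
s=robot.read_state();print(s['t'],s['tool_pos'],s['orientation'],s['opening'],s['force'])
E
```

```text
top 53.98389570517768 [0.40672997 0.09640929 0.98720453] [ 0.14472764  0.00538514 -0.98945688]
side 57.5763464013359 [ 0.17886585 -0.34498086  0.68337073] [ 0.43953124  0.54849439 -0.711313  ]
0.1 [0.18724586 0.56949233 0.21769478] [-4.96920207e-01 -3.10163985e+00  2.55269872e-03] 0.09340212736363672 [-0.65162621  0.03763254  0.28272632]
```

View pics/top1.png

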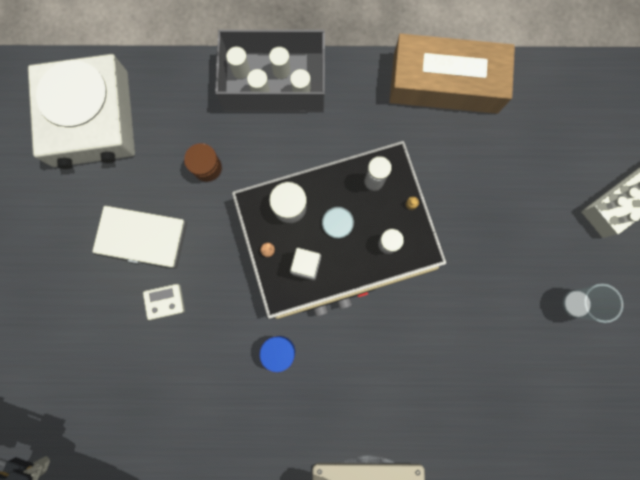

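View pics/side1.png

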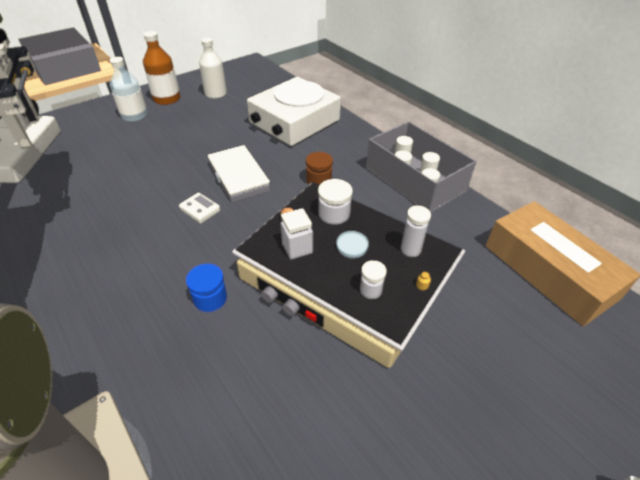

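In the top view, the possible targets are these:
- **Vial:** (379,167), tall with its side visible.
- **Stub:** (392,240), short, to be left open.
- **Bottle:** (306,263), square.
- **Pot:** (288,201), wide and white.
- **Look-alikes:** the blue pot (277,354), the brown pot (202,161) and the white caps in the rack around (257,70).

The side view agrees: vial (417,215), stub (373,270), bottle (296,220), pot (335,190). Next I'll check a close crop of each.

Run:
```python
from h import *
a=cv2.imread('pics/top1.png')[140:320,230:450]; cv2.imwrite('pics/tc.png',cv2.resize(a,None,fx=3.3,fy=3.3,interpolation=cv2.INTER_CUBIC))
a=cv2.imread('pics/side1.png')[170:310,260:450]; cv2.imwrite('pics/sc.png',cv2.resize(a,None,fx=4,fy=4,interpolation=cv2.INTER_CUBIC))
```

```text
(no output)
```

View pics/tc.png

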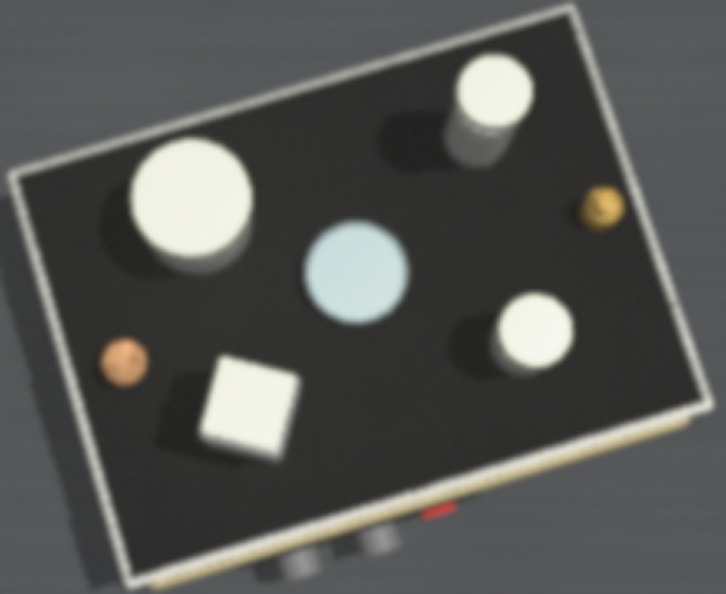

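View pics/sc.png

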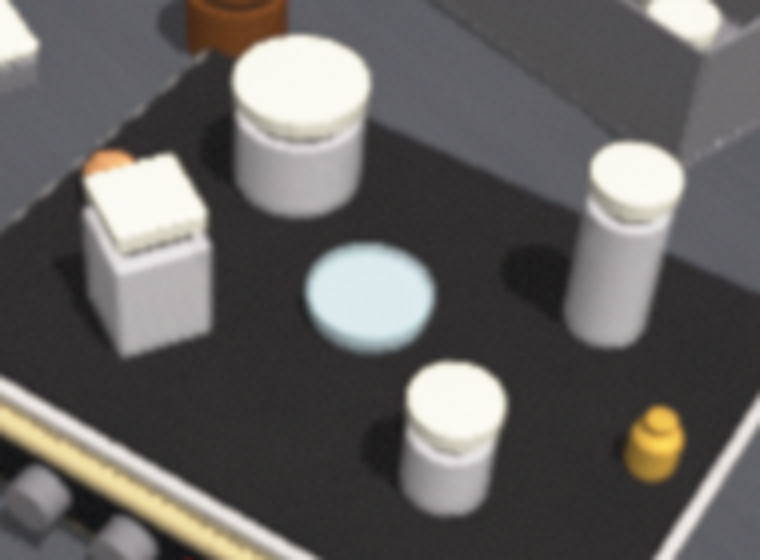

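Run:
```python
from h import *
from scipy.spatial.transform import Rotation as Ro
T=load('top1.png');S=load('side1.png')
o=lambda c:-np.array(c['R']).T@np.array(c['t'])
P={'vial':((495,91),(636,180),.174),'bottle':((250,403),(147,198),.157),'pot':((192,198),(301,84),.144),'stub':((536,330),(456,402),.135)}
for k,(a,b,z) in P.items():
    ta=(a[0]/3.3+229.6,a[1]/3.3+139.6);sb=(b[0]/4+259.6,b[1]/4+169.6)
    A=back(T,*ta,z);B=back(S,*sb,z)
    oa,ob=o(T),o(S);da=A-oa;db=B-ob
    s=np.linalg.lstsq(np.c_[da,-db],ob-oa,rcond=None)[0]
    print(k,A.round(4),B.round(4),'tri',((oa+s[0]*da+ob+s[1]*db)/2).round(4))
for n,u,v in(('c',570,10),('c',12,175),('c',130,583),('c',710,405)): print(back(T,u/3.3+229.6,v/3.3+139.6,.08).round(4))
print(Ro.from_rotvec(robot.read_state()['orientation']).as_matrix().round(4))
```

```text
vial [ 0.6596 -0.0097  0.174 ] [ 0.6558 -0.0132  0.174 ] tri [ 0.6608 -0.0101  0.1691]
bottle [0.4912 0.1217 0.157 ] [0.491  0.1195 0.157 ] tri [0.4918 0.1215 0.1549]
pot [0.6067 0.1554 0.144 ] [0.6045 0.1516 0.144 ] tri [0.6078 0.1557 0.1397]
stub [ 0.5349 -0.0356  0.135 ] [ 0.5344 -0.0364  0.135 ] tri [ 0.5351 -0.0358  0.1339]
[ 0.74   -0.0681  0.08  ]
[0.6354 0.268  0.08  ]
[0.3945 0.1922 0.08  ]
[ 0.4994 -0.1451  0.08  ]
[[-9.499e-01  3.124e-01 -6.000e-04]
 [ 3.124e-01  9.499e-01 -1.500e-03]
 [ 1.000e-04 -1.700e-03 -1.000e+00]]
```

The two cameras agree to about 4 mm, and the corners measure 0.36 x 0.26 m, matching the platform. I'll close the hand and move toward the vial at (0.658, -0.011), staying above everything.

Request:
jog_arm --rows '[[[-0.16, -0.1, -0.02], [0, 0, 0]], [[-0.32, -0.2, -0.04], [0, 0, 0]], [[-0.47, -0.3, -0.06], [0, 0, 0]], [[-0.63, -0.4, -0.08], [0, 0, 0]], [[-0.79, -0.51, -0.1], [0, 0, 0]]]' --hand 1 --squeeze 10

```text
t: 0.6
tool_pos: [0.3062, 0.4224, 0.2383]
orientation: [-0.496, -3.102, 0.001]
force: [0.8, -0.2, -1.0]
opening: 0.0577
gripper_force: 0.0
```

Request:
jog_arm --rows '[[[-0.16, -0.1, 0], [0, 0, 0]], [[-0.32, -0.2, 0], [0, 0, 0]], [[-0.47, -0.3, 0], [0, 0, 0]], [[-0.63, -0.4, 0], [0, 0, 0]], [[-0.79, -0.51, 0], [0, 0, 0]]]'

```text
t: 1.1
tool_pos: [0.4244, 0.2762, 0.2383]
orientation: [-0.497, -3.102, 0.0]
force: [0.8, -0.2, -0.6]
opening: 0.0174
gripper_force: 0.0
```

Request:
jog_arm --rows '[[[-0.16, -0.1, 0], [0, 0, 0]], [[-0.32, -0.2, 0], [0, 0, 0]], [[-0.47, -0.3, 0], [0, 0, 0]], [[-0.63, -0.4, 0], [0, 0, 0]], [[-0.79, -0.51, 0], [0, 0, 0]]]'

```text
t: 1.6
tool_pos: [0.5427, 0.1299, 0.2382]
orientation: [-0.497, -3.101, 0.0]
force: [-0.2, 0.1, -0.1]
opening: 0.0004
gripper_force: 0.0
```

Request:
jog_arm --rows '[[[-0.16, -0.1, 0], [0, 0, 0]], [[-0.32, -0.2, 0], [0, 0, 0]], [[-0.47, -0.3, 0], [0, 0, 0]], [[-0.63, -0.4, 0], [0, 0, 0]], [[-0.77, -0.5, 0], [0, 0, 0]]]'

```text
t: 2.1
tool_pos: [0.6578, -0.0134, 0.2379]
orientation: [-0.497, -3.101, 0.0]
force: [-0.3, 1.2, 0.1]
opening: 0.0004
gripper_force: 0.0
```

Request:
jog_arm --rows '[[[0, 0, 0], [0, 0, 0]], [[0, 0, 0], [0, 0, 0]], [[0, 0, 0], [0, 0, 0]]]'

```text
t: 2.4
tool_pos: [0.6566, -0.0112, 0.2383]
orientation: [-0.496, -3.101, -0.0]
force: [-0.1, 0.1, 1.1]
opening: 0.0005
gripper_force: 0.0
```

Request:
jog_arm --rows '[[[0, 0, 0.08], [0, 0, 0]], [[0, 0, 0.16], [0, 0, 0]], [[0, 0, 0.22], [0, 0, 0]], [[0, 0, 0.26], [0, 0, 0]], [[0, 0, 0.26], [0, 0, 0]]]'

```text
t: 2.9
tool_pos: [0.6558, -0.0116, 0.1841]
orientation: [-0.496, -3.098, 0.0]
force: [-0.4, -0.6, -0.3]
opening: 0.0006
gripper_force: 0.0
```

Run:
```python
from h import *
for n,(u,v) in (('side',(417,215)),('wrist',(320,240))):
    snap(n,n+'2.png')
a=cv2.imread('pics/side2.png')[140:280,330:500]; b=cv2.resize(a,None,fx=3,fy=3,interpolation=cv2.INTER_CUBIC)
w=cv2.resize(cv2.imread('pics/wrist2.png'),(560,420))[:,140:420]
cv2.imwrite('pics/m2.png',np.hstack([b,w]))
```

```text
(no output)
```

View pics/m2.png

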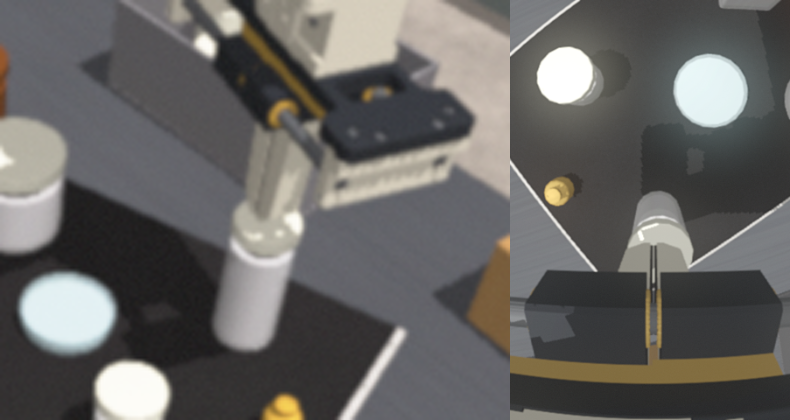

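The fingertips hang centred about 10 mm above the vial's cap (seen at (268,228)). I'll press in small steps.

Request:
jog_arm --rows '[[[0, 0, 0.015], [0, 0, 0]], [[0, 0, 0.03], [0, 0, 0]], [[0, 0, 0.04], [0, 0, 0]], [[0, 0, 0.05], [0, 0, 0]], [[0, 0, 0.055], [0, 0, 0]]]'

```text
t: 3.5
tool_pos: [0.6571, -0.012, 0.1754]
orientation: [-0.497, -3.102, -0.0]
force: [0.5, -0.6, 0.1]
opening: -0.0001
gripper_force: 0.0
```

Request:
jog_arm --rows '[[[0, 0, 0.005], [0, 0, 0]], [[0, 0, 0.01], [0, 0, 0]], [[0, 0, 0.01], [0, 0, 0]]]'

```text
t: 3.8
tool_pos: [0.6574, -0.012, 0.174]
orientation: [0.497, 3.101, 0.0]
force: [0.4, 0.4, 0.5]
opening: 0.0006
gripper_force: 0.8
```

Request:
jog_arm --rows '[[[0, 0, 0.005], [0, 0, 0]], [[0, 0, 0.01], [0, 0, 0]], [[0, 0, 0.01], [0, 0, 0]]]'

```text
t: 4.1
tool_pos: [0.6575, -0.012, 0.1726]
orientation: [0.497, 3.101, 0.0]
force: [-0.6, 0.6, 5.2]
opening: 0.0004
gripper_force: 2.5
```

Request:
jog_arm --rows '[[[0, 0, 0.005], [0, 0, 0]], [[0, 0, 0.01], [0, 0, 0]], [[0, 0, 0.01], [0, 0, 0]]]'

```text
t: 4.4
tool_pos: [0.6576, -0.012, 0.1707]
orientation: [0.497, 3.101, 0.0]
force: [-0.6, 0.3, 5.3]
opening: 0.0004
gripper_force: 2.5
```

Request:
jog_arm --rows '[[[0, 0, 0.005], [0, 0, 0]], [[0, 0, 0.01], [0, 0, 0]], [[0, 0, 0.01], [0, 0, 0]]]'

```text
t: 4.7
tool_pos: [0.6576, -0.012, 0.1687]
orientation: [0.497, 3.101, 0.0]
force: [-1.6, -0.2, 5.5]
opening: 0.0004
gripper_force: 2.5
```

Request:
jog_arm --rows '[[[0, 0, 0.004], [0, 0, 0]], [[0, 0, 0.005], [0, 0, 0]], [[0, 0, 0.005], [0, 0, 0]]]'

```text
t: 5.0
tool_pos: [0.6576, -0.012, 0.1677]
orientation: [0.497, 3.101, 0.0]
force: [-1.5, -0.3, 5.7]
opening: 0.0005
gripper_force: 2.8
```

Request:
jog_arm --rows '[[[0, 0, 0.0025], [0, 0, 0]], [[0, 0, 0.0025], [0, 0, 0]]]'

```text
t: 5.2
tool_pos: [0.6576, -0.012, 0.1673]
orientation: [0.497, 3.101, 0.0]
force: [-2.1, 0.9, 6.1]
opening: 0.0004
gripper_force: 2.9
```

Request:
jog_arm --rows '[[[0, 0, 0.0025], [0, 0, 0]], [[0, 0, 0.0025], [0, 0, 0]]]'

```text
t: 5.4
tool_pos: [0.6577, -0.012, 0.167]
orientation: [0.497, 3.1, 0.0]
force: [-1.5, -0.5, 6.6]
opening: 0.0004
gripper_force: 3.3
```

Request:
jog_arm --rows '[[[0, 0, 0.0025], [0, 0, 0]], [[0, 0, 0.0025], [0, 0, 0]]]'

```text
t: 5.6
tool_pos: [0.6578, -0.012, 0.1668]
orientation: [0.497, 3.1, 0.0]
force: [-1.6, 0.8, 8.9]
opening: 0.0008
gripper_force: 3.9
```

Request:
jog_arm --rows '[[[0, 0, 0.0025], [0, 0, 0]], [[0, 0, 0.0025], [0, 0, 0]]]'

```text
t: 5.8
tool_pos: [0.6579, -0.012, 0.1665]
orientation: [0.497, 3.1, 0.0]
force: [-2.7, 0.2, 8.9]
opening: 0.0008
gripper_force: 4.5
```

Request:
jog_arm --rows '[[[0, 0, -0.02], [0, 0, 0]], [[0, 0, -0.08], [0, 0, 0]], [[0, 0, -0.16], [0, 0, 0]], [[0, 0, -0.24], [0, 0, 0]], [[0, 0, -0.3], [0, 0, 0]]]'

```text
t: 6.3
tool_pos: [0.6579, -0.012, 0.2275]
orientation: [0.497, 3.099, 0.0]
force: [0.3, -0.2, 0.5]
opening: 0.0003
gripper_force: 0.0
```

Request:
jog_arm --rows '[[[0.2, 0.07, 0], [0, 0, 0]], [[0.4, 0.15, 0], [0, 0, 0]], [[0.6, 0.22, 0], [0, 0, 0]], [[0.8, 0.3, 0], [0, 0, 0]], [[1.0, 0.37, 0], [0, 0, 0]]]'

```text
t: 6.8
tool_pos: [0.4893, 0.1218, 0.2257]
orientation: [0.497, 3.101, 0.001]
force: [1.1, -0.1, -0.4]
opening: 0.0005
gripper_force: 0.0
```

Request:
jog_arm --rows '[[[0, 0, 0], [0, 0, 0]], [[0, 0, 0], [0, 0, 0]], [[0, 0, 0], [0, 0, 0]]]'

```text
t: 7.1
tool_pos: [0.4912, 0.1205, 0.2255]
orientation: [0.497, 3.1, 0.0]
force: [1.1, 1.1, -0.8]
opening: 0.0003
gripper_force: 0.0
```

Run:
```python
from h import *
snap('side','side3.png')
a=cv2.imread('pics/side3.png')[150:310,250:460]; cv2.imwrite('pics/s3.png',cv2.resize(a,None,fx=3.5,fy=3.5,interpolation=cv2.INTER_CUBIC))
```

```text
(no output)
```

View pics/s3.png

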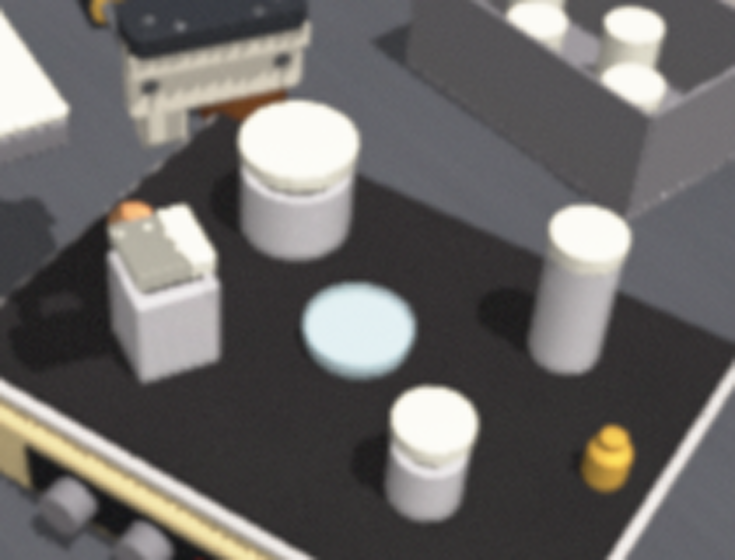

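The vial's cap at (588,240) is now flush, with no dark neck, and the vial stands where it was. The bottle's cap at (163,245) is still raised, so it's next.

Request:
jog_arm --rows '[[[0, 0, 0.1], [0, 0, 0]], [[0, 0, 0.2], [0, 0, 0]], [[0, 0, 0.27], [0, 0, 0]], [[0, 0, 0.31], [0, 0, 0]], [[0, 0, 0.325], [0, 0, 0]]]'

```text
t: 7.65
tool_pos: [0.4901, 0.1204, 0.1587]
orientation: [-0.498, -3.1, 0.001]
force: [-0.4, 0.5, -0.6]
opening: 0.0006
gripper_force: 0.0
```

Request:
jog_arm --rows '[[[0, 0, 0.005], [0, 0, 0]], [[0, 0, 0.01], [0, 0, 0]], [[0, 0, 0.015], [0, 0, 0]], [[0, 0, 0.02], [0, 0, 0]], [[0, 0, 0.02], [0, 0, 0]]]'

```text
t: 8.15
tool_pos: [0.4909, 0.121, 0.1567]
orientation: [0.497, 3.1, 0.001]
force: [-0.5, 0.2, 4.8]
opening: 0.0002
gripper_force: 2.3
```

Request:
jog_arm --rows '[[[0, 0, 0.005], [0, 0, 0]], [[0, 0, 0.01], [0, 0, 0]], [[0, 0, 0.01], [0, 0, 0]]]'

```text
t: 8.45
tool_pos: [0.4909, 0.121, 0.1547]
orientation: [0.497, 3.1, 0.001]
force: [-1.2, -0.9, 4.6]
opening: 0.0001
gripper_force: 2.4
```

Request:
jog_arm --rows '[[[0, 0, 0.005], [0, 0, 0]], [[0, 0, 0.01], [0, 0, 0]], [[0, 0, 0.015], [0, 0, 0]], [[0, 0, 0.015], [0, 0, 0]]]'

```text
t: 8.85
tool_pos: [0.4909, 0.1209, 0.1517]
orientation: [0.497, 3.1, 0.001]
force: [-1.0, -0.1, 4.6]
opening: 0.0004
gripper_force: 2.4
```

Request:
jog_arm --rows '[[[0, 0, 0.004], [0, 0, 0]], [[0, 0, 0.005], [0, 0, 0]], [[0, 0, 0.005], [0, 0, 0]]]'

```text
t: 9.15
tool_pos: [0.4909, 0.121, 0.1507]
orientation: [0.497, 3.101, 0.001]
force: [-1.7, -0.8, 5.4]
opening: 0.0004
gripper_force: 2.7
```

Request:
jog_arm --rows '[[[0, 0, 0.0025], [0, 0, 0]], [[0, 0, 0.0025], [0, 0, 0]]]'

```text
t: 9.35
tool_pos: [0.4909, 0.1209, 0.1502]
orientation: [0.497, 3.1, 0.001]
force: [-2.1, 0.1, 5.0]
opening: 0.001
gripper_force: 2.8
```

Request:
jog_arm --rows '[[[0, 0, 0.0025], [0, 0, 0]], [[0, 0, 0.0025], [0, 0, 0]]]'

```text
t: 9.55
tool_pos: [0.4909, 0.121, 0.1499]
orientation: [0.497, 3.1, 0.001]
force: [-2.1, -0.4, 7.3]
opening: 0.0005
gripper_force: 3.3
```

Request:
jog_arm --rows '[[[0, 0, 0.0025], [0, 0, 0]], [[0, 0, 0.004], [0, 0, 0]], [[0, 0, 0.004], [0, 0, 0]]]'

```text
t: 9.85
tool_pos: [0.491, 0.121, 0.1494]
orientation: [0.497, 3.1, 0.001]
force: [-3.2, -0.4, 9.0]
opening: 0.0004
gripper_force: 4.6
```

Request:
jog_arm --rows '[[[0, 0, -0.02], [0, 0, 0]], [[0, 0, -0.08], [0, 0, 0]], [[0, 0, -0.16], [0, 0, 0]], [[0, 0, -0.24], [0, 0, 0]], [[0, 0, -0.3], [0, 0, 0]]]'

```text
t: 10.35
tool_pos: [0.4907, 0.1209, 0.2097]
orientation: [0.497, 3.101, 0.001]
force: [-0.4, -0.4, 1.3]
opening: 0.0006
gripper_force: 0.0
```

Request:
jog_arm --rows '[[[-0.13, 0.09, 0], [0, 0, 0]], [[-0.26, 0.18, 0], [0, 0, 0]], [[-0.39, 0.27, 0], [0, 0, 0]], [[-0.495, 0.335, 0], [0, 0, 0]], [[-0.495, 0.335, 0], [0, 0, 0]]]'

```text
t: 10.85
tool_pos: [0.607, 0.154, 0.2072]
orientation: [-0.497, -3.102, 0.0]
force: [-0.4, -0.4, 0.7]
opening: 0.0001
gripper_force: 0.0
```

Request:
jog_arm --rows '[[[0, 0, 0], [0, 0, 0]], [[0, 0, 0], [0, 0, 0]]]'

```text
t: 11.05
tool_pos: [0.6047, 0.1534, 0.208]
orientation: [-0.497, -3.102, 0.0]
force: [0.6, -0.6, 1.2]
opening: 0.0003
gripper_force: 0.0
```

Run:
```python
from h import *
snap('side','side4.png')
a=cv2.imread('pics/side4.png')[150:310,250:460]; cv2.imwrite('pics/s4.png',cv2.resize(a,None,fx=3.5,fy=3.5,interpolation=cv2.INTER_CUBIC))
```

```text
(no output)
```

View pics/s4.png

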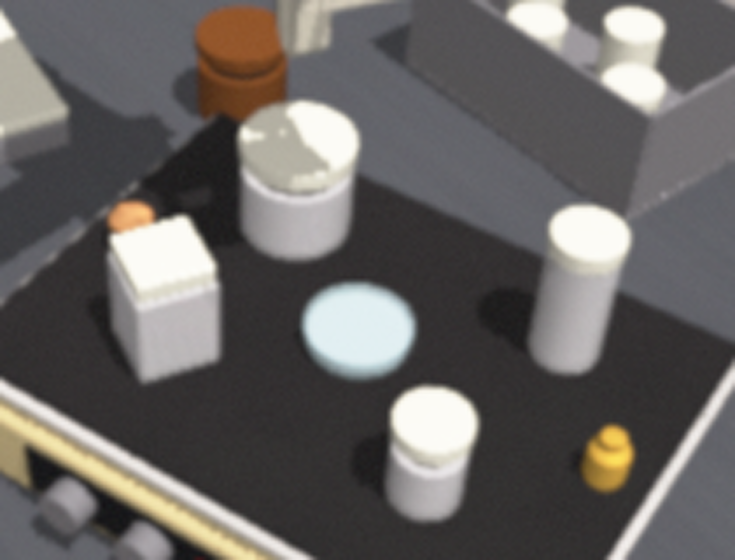

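The bottle's cap at (163,257) is flush and the bottle hasn't moved. The pot's cap at (298,145) and the stub's at (433,425) are still raised. Next I'll press the pot.

Request:
jog_arm --rows '[[[0, 0, 0.1], [0, 0, 0]], [[0, 0, 0.18], [0, 0, 0]], [[0, 0, 0.25], [0, 0, 0]], [[0, 0, 0.29], [0, 0, 0]], [[0, 0, 0.305], [0, 0, 0]]]'

```text
t: 11.6
tool_pos: [0.6043, 0.1534, 0.1453]
orientation: [-0.497, -3.1, 0.001]
force: [-1.4, 0.9, -0.6]
opening: 0.0001
gripper_force: 0.0
```

Request:
jog_arm --rows '[[[0, 0, 0.005], [0, 0, 0]], [[0, 0, 0.01], [0, 0, 0]], [[0, 0, 0.015], [0, 0, 0]], [[0, 0, 0.02], [0, 0, 0]], [[0, 0, 0.02], [0, 0, 0]]]'

```text
t: 12.1
tool_pos: [0.6058, 0.1536, 0.1438]
orientation: [0.497, 3.101, 0.001]
force: [-0.4, -0.5, 4.2]
opening: 0.0004
gripper_force: 2.1
```

Request:
jog_arm --rows '[[[0, 0, 0.005], [0, 0, 0]], [[0, 0, 0.01], [0, 0, 0]], [[0, 0, 0.01], [0, 0, 0]]]'

```text
t: 12.4
tool_pos: [0.6058, 0.1536, 0.1418]
orientation: [0.497, 3.101, 0.001]
force: [-1.2, -1.3, 5.1]
opening: 0.0005
gripper_force: 2.4
```

Request:
jog_arm --rows '[[[0, 0, 0.005], [0, 0, 0]], [[0, 0, 0.01], [0, 0, 0]], [[0, 0, 0.015], [0, 0, 0]], [[0, 0, 0.015], [0, 0, 0]]]'

```text
t: 12.8
tool_pos: [0.6058, 0.1536, 0.1388]
orientation: [0.497, 3.101, 0.001]
force: [-0.7, -0.0, 4.6]
opening: 0.0006
gripper_force: 2.4
```

Request:
jog_arm --rows '[[[0, 0, 0.004], [0, 0, 0]], [[0, 0, 0.005], [0, 0, 0]], [[0, 0, 0.005], [0, 0, 0]]]'

```text
t: 13.1
tool_pos: [0.6058, 0.1537, 0.1379]
orientation: [0.497, 3.101, 0.001]
force: [-1.6, 0.5, 6.1]
opening: 0.0004
gripper_force: 2.7
```

Request:
jog_arm --rows '[[[0, 0, 0.0025], [0, 0, 0]], [[0, 0, 0.0025], [0, 0, 0]]]'

```text
t: 13.3
tool_pos: [0.6058, 0.1536, 0.1374]
orientation: [0.497, 3.101, 0.001]
force: [-2.1, -0.8, 5.0]
opening: 0.0005
gripper_force: 2.8
```

Request:
jog_arm --rows '[[[0, 0, 0.0025], [0, 0, 0]], [[0, 0, 0.0025], [0, 0, 0]]]'

```text
t: 13.5
tool_pos: [0.6058, 0.1536, 0.137]
orientation: [0.497, 3.101, 0.001]
force: [-1.0, 0.9, 6.0]
opening: 0.0006
gripper_force: 3.1
```

Request:
jog_arm --rows '[[[0, 0, 0.0025], [0, 0, 0]], [[0, 0, 0.005], [0, 0, 0]], [[0, 0, 0.005], [0, 0, 0]]]'

```text
t: 13.8
tool_pos: [0.6058, 0.1537, 0.1364]
orientation: [0.497, 3.1, 0.001]
force: [-2.8, -0.9, 9.0]
opening: 0.0006
gripper_force: 4.4
```

Request:
jog_arm --rows '[[[0, 0, -0.02], [0, 0, 0]], [[0, 0, -0.1], [0, 0, 0]], [[0, 0, -0.2], [0, 0, 0]], [[0, 0, -0.3], [0, 0, 0]], [[0, 0, -0.4], [0, 0, 0]]]'

```text
t: 14.3
tool_pos: [0.6054, 0.1536, 0.2167]
orientation: [0.497, 3.101, 0.0]
force: [0.9, 0.6, 1.5]
opening: 0.0004
gripper_force: 0.0
```

Request:
jog_arm --rows '[[[0, 0, 0], [0, 0, 0]], [[0, 0, 0], [0, 0, 0]], [[0, 0, 0], [0, 0, 0]]]'

```text
t: 14.6
tool_pos: [0.6046, 0.1535, 0.2135]
orientation: [-0.497, -3.1, 0.001]
force: [-0.8, -0.7, -0.8]
opening: 0.0003
gripper_force: 0.0
```

Run:
```python
from h import *
snap('side','side5.png')
a=cv2.imread('pics/side5.png')[150:310,250:460]; cv2.imwrite('pics/s5.png',cv2.resize(a,None,fx=3.5,fy=3.5,interpolation=cv2.INTER_CUBIC))
```

```text
(no output)
```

View pics/s5.png

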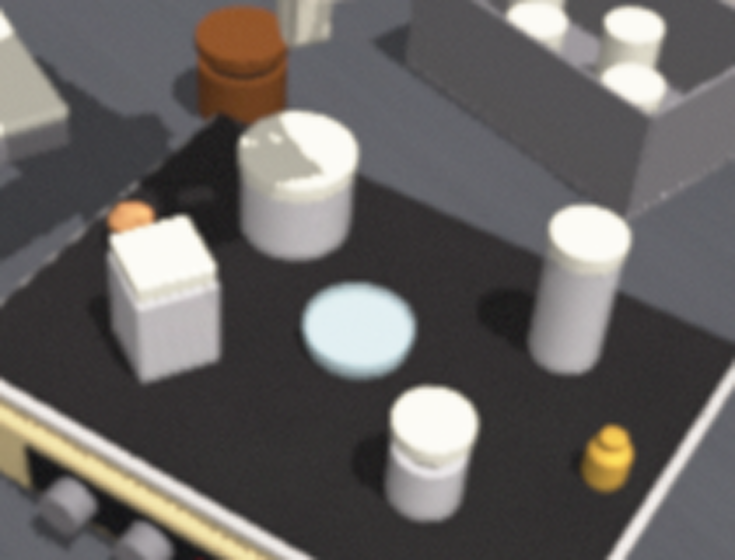

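The pot's cap at (298,155) is flush, all three containers are closed, and the stub at (433,425) is still open. Nothing has moved, so I'm handing in.

```bash
python3 -c "from plant import robot; print(robot.close_job())"
```

```text
the job is handed in; nothing more can be done
None
```

The vial, bottle and pot caps were pressed home in that order at about 9 N each. The last picture shows the stub still open and nothing else moved. I've handed the job in, but the hand-in call returned no verdict.

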